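# Hold a heat sink level over its processor

## Robot

A 6-joint arm with a two-finger parallel gripper is mounted at the origin on the work surface. World frame = base frame: x ahead of the robot, y to its left, z up, the work surface at z = 0. Lengths are in m, angles in rad, forces in N, time in s.
With the tool pointing down it reaches from about 0.35 to 0.85 m from the base axis. Payload 8.1 kg.
Tool frame: the origin (TCP) lies on the mounting face of the last link; the fingertips stand 186 mm ahead of it and the grasp point (between the pads) lies 167 mm ahead of it; y points along the fingers, z is the direction in which the jaws open and shut, and the axes are right-handed (so a half turn about y gives the same grasp; the last joint's range is limited). The gripper opens to 93 mm and grips with 3 to 60 N. Pads are 15 mm wide; open, the fingers measure 128 mm over their backs; the gripper's body (75 mm by 188 mm) begins 65 mm behind the grasp point.
Start: joints at [1.132, 0.13, 1.488, -0, 1.523, -0.085], TCP at [0.208, 0.563, 0.405] pointing down, gripper open.
Joint ranges: [-2.96, 2.96], [-0.89, 2.26], [0.02, 2.5], [-1.34, 4.48], [0, 2.73], [-2.66, 2.66]. Speed limits (rad/s): [2.39, 2.39, 2.79, 3.14, 3.14, 3.14].

## Interface

Orientations are given as a unit quaternion [w, x, y, z].
In Python, from cell import status, vision, ctrl gives the robot as it stands.
- The arm moves only by the tool send_rows, never from a script. Its argument "motion" is one flat list of numbers, 6 for each row, row after row: the shift along the tool's x, y, z in m, then the turn, a rotation vector about the tool's x, y, z in degrees. A call has 1 to 8 rows; each row is the pose to reach, as a shift and turn from the pose commanded when the call began, along the tool's axes at that moment; what a row does not reach only later rows make up. A row lasts 1/10 s, in which the tool goes at most 50 mm and 8.59 degrees, less where a joint would pass 70% of its speed; a pose out of reach is approached as far as the arm can. A call with a gripper value outside its range is refused whole. "fingers" is the finger opening in m, from 0 to 0.093, set as the call begins (left out, the last holds). The fingers move at their own pace and stop on an object; the grip force is fixed at half the most. Time passes only in rows, so rows that repeat a pose let the fingers close. It gives the time, the measured TCP pose, the force and the opening at its end, in the units of the state.
- status.observe(): the state, without advancing time (a new reading comes with each control period).
- vision.camera(name): name is "scene" or "top" or "wrist"; returns the picture (384x512x3 uint8, red, green, blue); there is no depth.
- vision.camera_model(name): a dict with "fx", "fy", "cx", "cy" (pixels), "rvec" (rotation vector, rad) and "tvec" (3), from world to camera coordinates, as OpenCV has them; the wrist camera has in their place "T_tool_cam" (4x4, takes a point from camera to tool coordinates, whose origin is the TCP and whose axes are the tool frame's). Camera axes: x right, y down, z forward; pixel columns grow to the right and rows downward; lengths in m; the calibration is good to about 2 mm. A picture is of the moment at which its call begins: read the wrist's pose just before it. camera_model takes no time and is no camera call.
- ctrl.hand_in(): hands the job in, once; it reports no verdict.
The state is a dict: "clock": time; "joint_positions": joint angles; "qd": joint speeds; "joint_efforts": joint torques, N m; "eef_pos": TCP position; "eef_rot": TCP orientation; "force": force on the tool from outside, world axes, zero at the start; "ft_torque": the same for the moment, N m; "finger_gap": finger opening in m.
Only numpy, scipy, OpenCV 4.12 (cv2) and the standard library are available. Lean on these libraries where they do the work, as an engineer would, in place of code of your own. Each camera call takes 0.05 s, during which the arm holds its last target.

## Task

The copper heat-sink module lying on the mat is to go onto the circuit board in the assembly jig. Lift it by its two pipes at its balance point so that it comes up level, carry it over without tipping it and without it or you touching the jig or the board, and finish still holding it there, level and still, about 2 cm above its seat, with the cold plate centred over the processor and the fin block over the fin rest, so that I can check the four screws against their posts. Do not set it down or let go, and leave the other things on the bench where they are.

Things in the scene. Friction and masses are not known exactly. Their poses are not given: they have to be found in the camera images.
- heatsink: copper heat-sink module, 230 mm long over all, 90 wide, 40 high, 0.58 to 0.86 kg: heavy fin block at one end, small flat cold plate at the other, two pipes between. It lies level on fin block and cold plate. Origin: on the plane of the underside, straight below the balance point; x along the pipes from fin block to cold plate, z up. Rigid; the pipes bear a firm grip (30 N).
- balance_point (a point): the module's centre of mass seen from above, midway between the two pipes at their height: 32 mm from the fin block's inner face, 26 mm above the underside. The pipes are round, 8 mm thick, side by side at y = +-5 mm (18 mm over both), straight and free all round from the fin block's face to 66 mm past this point, then bend down to the cold plate. Axes as the module's
- cold_plate (a point): centre of the underside of the module's cold plate (44 x 48 x 4 mm), 120 mm from the balance point (x = +120). A captive screw stands at each of its corners, at +-29 mm in x and +-26 mm in y from here, tops 15 mm up. Axes as the module's
- fin_block (a point): centre of the underside of the module's fin block, 36 mm in x, 90 in y, 40 high, 50 mm from the balance point (x = -50). Its underside is level with the cold plate's. Pipe stubs stick out 8 mm behind it. Axes as the module's
- jig: assembly jig fixed to the bench: aluminium plate 275 x 160 x 8 mm, a black fin rest at one end, a green circuit board 148 x 140 mm (top 22 mm above the mat) at the other. Origin at mat level, straight below where the balance point belongs; x from fin rest to processor (the module's x then points the same way), plate from x = -85 to 190, y +-80. Nothing on it is over 34 mm high.
- processor (a point): centre of the top of the processor's square steel lid, 38 x 38 mm, 28 mm above the mat, at jig x = 120 mm. Four brass screw posts stand around it at +-29 mm in jig x and +-26 mm in jig y, 26 mm above the mat. The cold plate's seat. Axes as the jig's
- fin_rest (a point): centre of the top face of the black fin rest, 30 x 104 mm, 28 mm above the mat, at jig x = -50 mm. Cheeks 6 mm high at both ends in y, 94 mm apart, take the fin block between them. The fin block's seat. Axes as the jig's
- solder_spool: bystander: reel, 54 mm across, 42 mm high, standing on the bench; origin at the centre of its underside
- flux_jar: bystander: small jar with a black cap, 42 mm across, 48 mm high; origin at the centre of its underside
- screwdriver: bystander: screwdriver 170 mm long lying on the bench; origin under its middle, x along it
- small_heatsink: bystander: plain aluminium finned block 40 x 40 x 25 mm; origin at the centre of its underside

How it is judged:
On the way:
1. the module is lifted clear of the mat by its balance point, level (height (world z) of each of cold_plate, fin_block above 0.02 m and angle between heatsink's own z axis and vertical below 0.1 rad and contact force between the fingers and heatsink above 1 N and x of the grasp point in the frame of heatsink between -0.015 and 0.015 m), for 0.2 s.
At the end, for the whole second after the job is handed in: only the fingers hold the module, within 15 mm of its balance point along the pipes; it is still and level within 3 degrees, cold plate within 8 mm of the processor's centre, fin block within 10 mm of the fin rest's, both 10 to 35 mm above their seats, touching nothing else (contact force between the fingers and heatsink above 1 N and x of the grasp point in the frame of heatsink between -0.015 and 0.015 m and angle between heatsink's own z axis and vertical below 0.0524 rad and horizontal distance between cold_plate and processor below 0.008 m and horizontal distance between fin_block and fin_rest below 0.01 m and z of cold_plate in the frame of processor between 0.01 and 0.035 m and z of fin_block in the frame of fin_rest between 0.01 and 0.035 m and contact force between heatsink and jig below 0.1 N and contact force between heatsink and solder_spool below 0.1 N and contact force between heatsink and flux_jar below 0.1 N and contact force between heatsink and screwdriver below 0.1 N and contact force between heatsink and small_heatsink below 0.1 N and linear speed of heatsink below 0.02 m/s and angular speed of heatsink below 0.1 rad/s); the arm keeps its last pose, push and grip.
It fails at once if the module is tipped by more than 15 degrees (angle between heatsink's own z axis and vertical above 0.26 rad).
It fails at once if the module strikes the jig or the board (contact force between heatsink and jig above 1 N).
It fails at once if the robot touches the jig or the board (contact force between any of the arm, the fingers and jig above 1 N).
It fails at once if another thing on the bench is moved by more than 20 mm (distance of any of solder_spool, flux_jar, screwdriver, small_heatsink from where it was at the start of the episode above 0.02 m).
It also fails if it takes over 45 s, if anything falls off the work surface, if the arm or the gripper's body presses on something with over 40 N, if the wrist force passes 120 N, or if a joint passes its speed limit or range.

## Working session

There is one attempt and no reset: what is moved stays moved. The work goes in short steps, Python scripts to look and compute and a tool call to move; the robot and the scene stay as the last step left them, time stands still between calls to the robot, and variables do not carry over. Pictures are saved under pics/ and viewed, and the job is handed in when it is done.

Besides the shell and the picture viewer there is one more tool, called after "Call:" as a command line: name --argument value ..., lists and objects as JSON in quotes. send_rows: Moves the arm, as the interface text tells. Its arguments: {"type":"object","properties":{"motion":{"type":"array"},"fingers":{"type":"number"}},"required":["motion"]}

```bash
mkdir -p pics; ls; python3 - <<'E'
from cell import status, vision, ctrl
import cv2
s=status.observe()
print(s)
for n in ["scene","top","wrist"]:
    im=vision.camera(n); cv2.imwrite(f"pics/{n}0.png",im[:,:,::-1]); print(n,vision.camera_model(n))
E
```

```text
pics
{'clock': 0.0, 'joint_positions': array([ 1.13157204e+00,  1.31164561e-01,  1.48928553e+00, -2.64853862e-05,
        1.52296968e+00, -8.54130798e-02]), 'qd': array([ 0.00020573, -0.00034409,  0.0005214 , -0.00360642, -0.00086391,
       -0.0009699 ]), 'joint_efforts': array([-1.42495137e-03, -5.59833705e+01, -4.91759419e+01,  7.65659055e-02,
        3.53752426e-02, -8.74460466e-05]), 'eef_pos': array([0.20777997, 0.56263334, 0.40368167]), 'eef_rot': array([-0.69544443,  0.69669704, -0.12459769,  0.12428072]), 'force': array([ 0.60364952, -0.89471089,  0.03986376]), 'ft_torque': array([0.00597336, 0.03601911, 0.00344207]), 'finger_gap': 0.09306333945407994}
scene {'fx': 406.54558637679054, 'fy': 406.54558637679054, 'cx': 246.2827452429049, 'cy': 192.71343035376097, 'rvec': array([ 1.12114234,  2.55228761, -0.79401201]), 'tvec': array([ 0.38406201, -0.32955463,  1.39168239])}
top {'fx': 487.11566431728886, 'fy': 487.11566431728886, 'cx': 257.43647559693386, 'cy': 197.42372606358302, 'rvec': array([ 2.15327541, -2.20966702,  0.09419469]), 'tvec': array([0.0231634 , 0.61500927, 1.62390114])}
wrist {'fx': 325.09567894259845, 'fy': 325.09567894259845, 'cx': 251.56946646790627, 'cy': 191.5560838498817, 'T_tool_cam': array([[ 7.52507044e-04,  9.57066601e-01,  2.89867133e-01,
        -8.21170281e-02],
       [ 1.27745030e-03, -2.89867899e-01,  9.57065812e-01,
         1.98157904e-02],
       [ 9.99998901e-01, -3.49907910e-04, -1.44073265e-03,
         1.84475880e-05],
       [ 0.00000000e+00,  0.00000000e+00,  0.00000000e+00,
         1.00000000e+00]])}
```

View pics/top0.png

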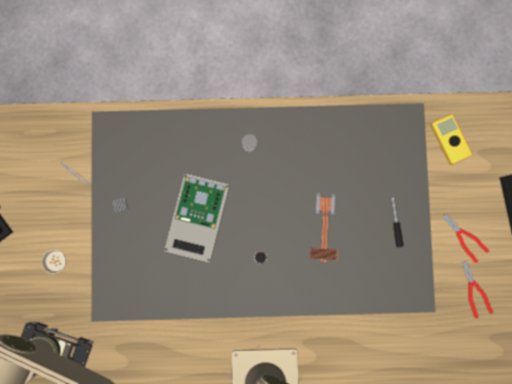

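View pics/scene0.png

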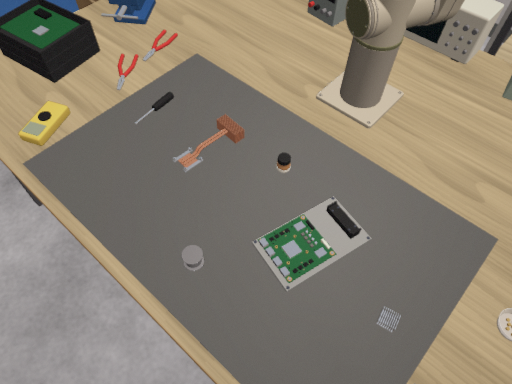

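View pics/wrist0.png

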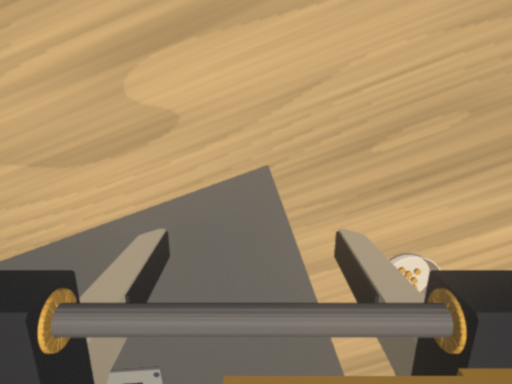

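The top view shows the module (fins near px (324,254), cold plate (325,205)), the jig (fin rest (188,246), processor (202,198)), the jar (260,257), the spool (249,142) and the screwdriver (397,222). The scene view agrees. Next I'll measure from the top and scene views.

```bash
cat > h.py <<'E'
import numpy as np, cv2
from cell import status, vision
from scipy.spatial.transform import Rotation as R
def quat(q): return R.from_quat([q[1],q[2],q[3],q[0]])
def cam(name, st=None):
    m=vision.camera_model(name)
    K=np.array([[m['fx'],0,m['cx']],[0,m['fy'],m['cy']],[0,0,1]])
    if 'rvec' in m:
        Rw=cv2.Rodrigues(m['rvec'])[0]; c=-Rw.T@m['tvec']; return K,Rw.T,c
    T=m['T_tool_cam']; Rt=quat(st['eef_rot']).as_matrix()
    return K,Rt@T[:3,:3],Rt@T[:3,3]+st['eef_pos']
def ray(C,px,z):
    K,Rc,c=C; d=Rc@np.linalg.inv(K)@np.array([px[0],px[1],1.]); return c+d*(z-c[2])/d[2]
def proj(C,p):
    K,Rc,c=C; q=K@(Rc.T@(np.asarray(p)-c)); return q[:2]/q[2]
E
python3 - <<'E'
from h import *
t=cv2.imread('pics/top0.png'); s=cv2.imread('pics/scene0.png')
a=cv2.resize(t[165:270,290:360],None,fx=5.6,fy=5.6,interpolation=cv2.INTER_CUBIC)
b=cv2.resize(t[165:270,155:240],None,fx=4.6,fy=5.6,interpolation=cv2.INTER_CUBIC)
cv2.imwrite('pics/crop1.png',np.hstack([a,b]))
a=cv2.resize(s[110:180,165:255],None,fx=4,fy=4,interpolation=cv2.INTER_CUBIC)
b=cv2.resize(s[190:295,250:375],None,fx=3.4,fy=3.4,interpolation=cv2.INTER_CUBIC)
b=b[:357]; a=cv2.copyMakeBorder(a,0,357-a.shape[0],0,0,0) if a.shape[0]<357 else a
cv2.imwrite('pics/crop2.png',np.hstack([a,b]))
hsv=cv2.cvtColor(t,cv2.COLOR_BGR2HSV)
for p in [(324,254),(325,230),(325,205),(318,205),(322,195),(188,246),(200,215),(200,230),(203,197),(250,143),(300,200)]: print(p,hsv[p[1],p[0]])
E
```

```text
(324, 254) [  9 128 118]
(325, 230) [ 10 128 176]
(325, 205) [ 10 133 173]
(318, 205) [166  17 169]
(322, 195) [ 19  25 113]
(188, 246) [ 0 10 49]
(200, 215) [ 68 119 111]
(200, 230) [ 21  23 178]
(203, 197) [111  20 176]
(250, 143) [ 13  16 147]
(300, 200) [ 21  22 115]
```

View pics/crop1.png

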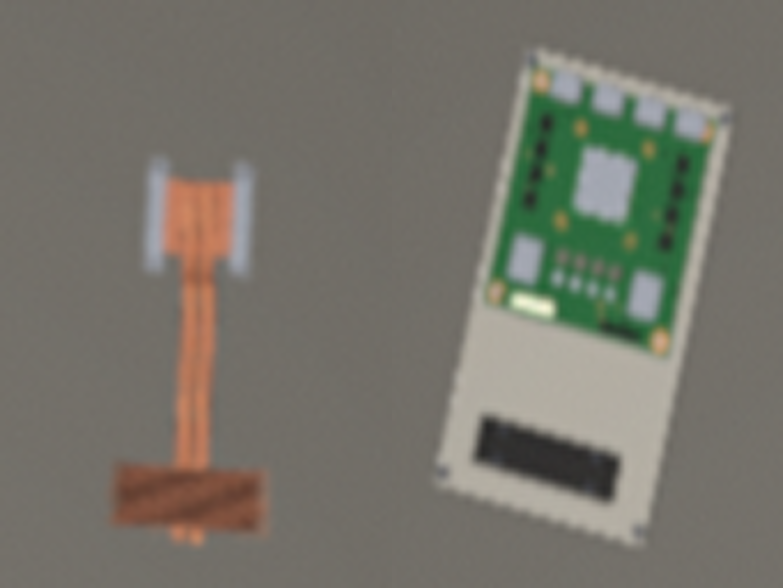

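View pics/crop2.png

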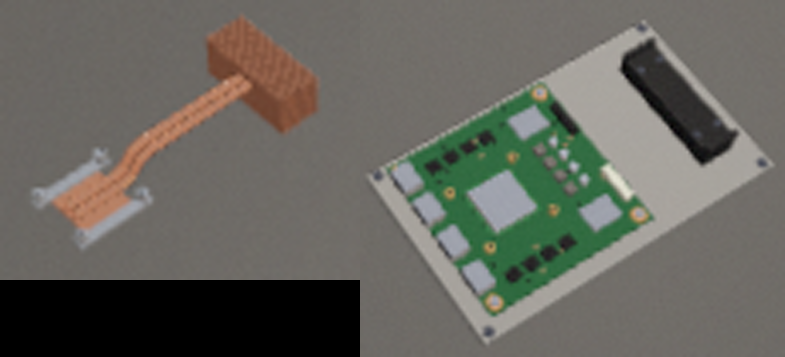

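The crops show the copper fins, the straight pipes and the cold plate with grey screw strips, and on the jig the green board, the steel lid and the black rest. I'll start with coarse poses from colour masks.

```bash
cat > m.py <<'E'
from h import *
def cent(m,box,minarea=10):
    x0,y0,x1,y1=box; mm=np.zeros_like(m); mm[y0:y1,x0:x1]=m[y0:y1,x0:x1]
    cs,_=cv2.findContours(mm,cv2.RETR_EXTERNAL,cv2.CHAIN_APPROX_NONE)
    c=max(cs,key=cv2.contourArea); return cv2.minAreaRect(c),mm
t=cv2.imread('pics/top0.png'); hsv=cv2.cvtColor(t,cv2.COLOR_BGR2HSV); C=cam('top')
print('cam',C[2])
cop=((hsv[...,0]<16)&(hsv[...,1]>70)).astype(np.uint8)*255
lit=((hsv[...,1]<30)&(hsv[...,2]>140)).astype(np.uint8)*255
blk=(hsv[...,2]<75).astype(np.uint8)*255
grn=((hsv[...,0]>50)&(hsv[...,0]<90)&(hsv[...,1]>90)).astype(np.uint8)*255
P=lambda uv,z: np.round(ray(C,uv,z),4)
# pipes centreline rows
pts=[]
for v in range(217,246):
    u=np.where(cop[v,305:345])[0]+305
    if len(u): 
        pts.append((u.mean(),v)); 
print(len(pts))
pw=np.array([ray(C,p,0.028) for p in pts]); 
vx=cv2.fitLine(pw[:,:2].astype(np.float32),cv2.DIST_HUBER,0,1e-4,1e-4).ravel(); print('pipe line',vx)
fin,_=cent(cop,(305,246,345,265)); print('fin',fin,P(fin[0],.04))
pl,_=cent(cop,(305,190,345,215)); print('plate cu',pl,P(pl[0],.004))
ys,xs=np.where(lit[185:222,305:345]); print('strips',P((xs.mean()+305,ys.mean()+185),.008), len(xs))
lid,_=cent(lit,(190,186,214,210)); print('lid',lid,P(lid[0],.028))
fr,_=cent(blk,(168,235,210,258)); print('rest',fr,P(fr[0],.030))
g,_=cent(grn,(160,165,240,260)); print('board',g,P(g[0],.022))
for n,uv,z in [('spool',(249,142),.042),('jar',(260.5,257),.048),('drv',(397,222),.01),('sm',(119.5,205),.02)]: print(n,P(uv,z))
E
python3 m.py
```

```text
cam [0.48055019 0.01620882 1.66872306]
29
pipe line [ 0.9963708  -0.08511923  0.5068999  -0.21609078]
fin ((323.5, 253.5), (15.0, 27.0), 90.0) [ 0.4215 -0.2074  0.04  ]
plate cu ((324.6475524902344, 205.37705993652344), (11.498040199279785, 17.654468536376953), 5.194429397583008) [ 0.5839 -0.2223  0.004 ]
strips [ 0.5887 -0.2234  0.008 ] 103
lid ((200.88238525390625, 197.47059631347656), (10.6715669631958, 10.6715669631958), 14.03624439239502) [0.6199 0.1983 0.028 ]
rest ((188.3823699951172, 246.47059631347656), (29.589345932006836, 7.033533096313477), 14.03624439239502) [0.4563 0.2426 0.03  ]
board ((199.61767578125, 202.5294189453125), (39.290767669677734, 40.98851776123047), 14.03624439239502) [0.6034 0.2035 0.022 ]
spool [0.8028 0.031  0.042 ]
jar [0.4158 0.0024 0.048 ]
drv [ 0.5205 -0.4658  0.01  ]
sm [0.6021 0.4752 0.02  ]
```

Checks: lid to rest measures 169.5 mm (should be 170) and fin to plate about 168 mm. I'll work out the move to a pose above the module.

```bash
cat > go.py <<'E'
from h import *
import sys
def plan(pos,yaw,sgn=None,axis=None):
    """grasp pose: tool y down, tool z = s*(module y)"""
    s=status.observe(); R0=quat(s['eef_rot']).as_matrix(); best=None
    print('tool axes now x',R0[:,0].round(4),'y',R0[:,1].round(4),'z',R0[:,2].round(4))
    for k in (1,-1):
        z=k*np.array([-np.sin(yaw),np.cos(yaw),0]); y=np.array([0,0,-1.]); x=np.cross(y,z)
        Rt=np.c_[x,y,z]; rv=R.from_matrix(R0.T@Rt).as_rotvec(degrees=True); sh=R0.T@(np.array(pos)-s['eef_pos'])
        print(k,'shift mm',(sh*1000).round(1),'turn deg',rv.round(2))
if __name__=='__main__':
    a=list(map(float,sys.argv[1:])); plan(a[:3],np.radians(a[3]))
E
python3 go.py 0.470 -0.2125 0.34 -5.0
```

```text
tool axes now x [ 9.381e-01 -3.464e-01 -1.000e-04] y [-6.0e-04 -1.3e-03 -1.0e+00] z [ 0.3464  0.9381 -0.0014]
1 shift mm [ 514.5   64.8 -636.2] turn deg [  0.08 -15.27  -0.02]
-1 shift mm [ 514.5   64.8 -636.2] turn deg [3.0000e-02 1.6473e+02 1.2000e-01]
```

Call:
send_rows --motion '[0.03, 0.004, -0.037, 0, -0.9, 0, 0.06, 0.008, -0.074, 0, -1.8, 0, 0.09, 0.012, -0.111, 0, -2.7, 0, 0.12, 0.016, -0.148, 0, -3.6, 0, 0.15, 0.02, -0.185, 0, -4.5, 0, 0.18, 0.024, -0.222, 0, -5.4, 0, 0.21, 0.028, -0.259, 0, -6.3, 0, 0.24, 0.032, -0.296, 0, -7.2, 0]' --fingers 0.093

```text
clock: 0.95
eef_pos: [0.3304, 0.2003, 0.3724]
eef_rot: [0.703, -0.703, 0.08, -0.08]
force: [0.9, -0.1, 0.6]
finger_gap: 0.0931
```

```bash
python3 go.py 0.470 -0.2125 0.34 -5.0
```

```text
tool axes now x [ 9.744e-01 -2.249e-01  3.000e-04] y [ 4.e-04  1.e-04 -1.e+00] z [2.249e-01 9.744e-01 1.000e-04]
1 shift mm [ 228.9   32.5 -370.8] turn deg [-0.01 -8.    0.02]
-1 shift mm [ 228.9   32.5 -370.8] turn deg [-3.00e-02  1.72e+02 -1.00e-02]
```

Call:
send_rows --motion '[0.025, 0.003, -0.04, 0, -1, 0, 0.05, 0.006, -0.08, 0, -2, 0, 0.075, 0.01, -0.12, 0, -3, 0, 0.1, 0.013, -0.16, 0, -4, 0, 0.125, 0.016, -0.2, 0, -5, 0, 0.15, 0.02, -0.24, 0, -6, 0, 0.175, 0.025, -0.28, 0, -7, 0, 0.2, 0.03, -0.32, 0, -8, 0]'

```text
clock: 1.75
eef_pos: [0.453, -0.1571, 0.3425]
eef_rot: [-0.706, 0.706, -0.031, 0.031]
force: [-0.2, -0.3, -0.1]
finger_gap: 0.0932
```

```bash
python3 go.py 0.470 -0.2125 0.34 -5.0
```

```text
tool axes now x [ 9.961e-01 -8.820e-02  4.000e-04] y [ 4.e-04 -0.e+00 -1.e+00] z [ 0.0882  0.9961 -0.    ]
1 shift mm [ 21.8   2.5 -53.7] turn deg [ 0.   -0.06  0.02]
-1 shift mm [ 21.8   2.5 -53.7] turn deg [-4.0000e-02  1.7994e+02  0.0000e+00]
```

Call:
send_rows --motion '[0.01, 0.001, -0.025, 0, 0, 0, 0.02, 0.002, -0.045, 0, 0, 0, 0.021, 0.002, -0.053, 0, 0, 0, 0.021, 0.002, -0.053, 0, 0, 0, 0.021, 0.002, -0.053, 0, 0, 0]'

```text
clock: 2.25
eef_pos: [0.4689, -0.2088, 0.3406]
eef_rot: [0.707, -0.706, 0.031, -0.031]
force: [-0.5, 0.6, 0.3]
finger_gap: 0.0932
```

```bash
python3 - <<'E'
from h import *
import pickle
s=status.observe(); im=vision.camera('wrist'); cv2.imwrite('pics/w1.png',im[:,:,::-1]); pickle.dump(s,open('w1.pkl','wb'))
print(s['eef_pos'],quat(s['eef_rot']).as_matrix().round(4))
E
```

```text
[ 0.46885664 -0.20882421  0.34057176] [[ 9.961e-01 -5.000e-04  8.820e-02]
 [-8.820e-02  7.000e-04  9.961e-01]
 [-5.000e-04 -1.000e+00  6.000e-04]]
```

View pics/w1.png

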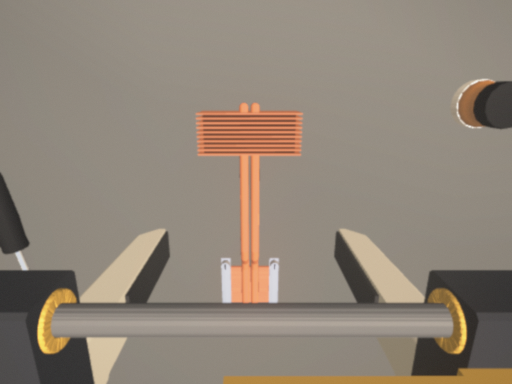

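The wrist view shows the fin block's inner top edge at row ~156, the back edge at ~111 and x from 196 to 303. The pipes run down columns ~241 to 260, with the rear screws at (226,262) and (274,262). Now for points.

```bash
cat > w.py <<'E'
from h import *
import pickle
s=pickle.load(open('w1.pkl','rb')); C=cam('wrist',s)
t=cv2.imread('pics/w1.png'); hsv=cv2.cvtColor(t,cv2.COLOR_BGR2HSV)
cop=((hsv[...,0]<16)&(hsv[...,1]>110)&(hsv[...,2]>70)).astype(np.uint8)*255
print('cam',C[2].round(3))
# pipes
L=[];W=[]
for v in range(165,255):
    u=np.where(cop[v,225:280])[0]+225
    L.append(ray(C,((u.min()+u.max())/2,v),.026)); W.append((u.max()-u.min()+1))
L=np.array(L); f=cv2.fitLine(L[:,:2].astype(np.float32),cv2.DIST_HUBER,0,1e-4,1e-4).ravel()
d=f[:2]*np.sign(f[0]); yaw=np.degrees(np.arctan2(d[1],d[0])); print('pipe width px',np.median(W),'yaw',yaw, 'pt',f[2:])
n=np.array([-d[1],d[0]])
# fin edges along x: use columns away from pipes
ins=[];outs=[]
for c in list(range(202,235))+list(range(266,298)):
    v=np.where(cop[95:170,c])[0]+95
    ins.append(ray(C,(c,v.max()+.5),.04)[:2]); outs.append(ray(C,(c,v.min()-.5),.04)[:2])
ins=np.array(ins);outs=np.array(outs)
print('fin depth',np.median((ins-outs)@d), 'inner s',np.median((ins-f[2:])@d), 'mid s', np.median(((ins+outs)/2-f[2:])@d))
e=[]
for v in range(116,152):
    u=np.where(cop[v])[0]; u=u[(u>170)&(u<330)]
    e.append(((ray(C,(u.min()-.5,v),.04)+ray(C,(u.max()+.5,v),.04))[:2]/2, np.linalg.norm(ray(C,(u.min()-.5,v),.04)-ray(C,(u.max()+.5,v),.04))))
print('fin width',np.median([x[1] for x in e]),'lateral off pipes',np.median([(x[0]-f[2:])@n for x in e]))
bp=f[2:]+d*(np.median((ins-f[2:])@d)+.032); print('balance from inner edge',bp)
bp2=f[2:]+d*(np.median(((ins+outs)/2-f[2:])@d)+.05); print('balance from fin mid',bp2)
for uv in [(226,262),(274,262)]:
    p=ray(C,uv,.015)[:2]; print('screw rel bp',(p-bp)@d,(p-bp)@n)
E
python3 w.py
```

```text
cam [ 0.387 -0.201  0.321]
pipe width px 19.0 yaw -4.812678 pt [ 0.4980329  -0.21358366]
fin depth 0.037281065609095956 inner s -0.06061208629555644 mid s -0.0792526191001044
fin width 0.08767676512289946 lateral off pipes 0.0004213732479352799
balance from inner edge [ 0.46952169 -0.21118316]
balance from fin mid [ 0.46888341 -0.21112942]
screw rel bp 0.08662134750728963 -0.024952123292931866
screw rel bp 0.08685182602261562 0.025512278189405626
```

Fin depth (37 vs 36 mm), width (88 vs 90) and lateral offset (0.4 mm) all fit. The screws come out 4 mm short in x, which is about my pixel-picking error. I'll use a balance point of (0.469, -0.211) and yaw of -4.9°.

```bash
python3 go.py 0.469 -0.211 0.193 -4.9
```

```text
tool axes now x [ 9.961e-01 -8.770e-02 -2.000e-04] y [-2.e-04  5.e-04 -1.e+00] z [8.770e-02 9.961e-01 4.000e-04]
1 shift mm [  0.3 147.7  -2.5] turn deg [-0.03 -0.13 -0.01]
-1 shift mm [  0.3 147.7  -2.5] turn deg [ 2.0000e-02  1.7987e+02 -4.0000e-02]
```

Call:
send_rows --motion '[0, 0.03, -0.001, 0, 0, 0, 0, 0.06, -0.002, 0, 0, 0, 0, 0.09, -0.002, 0, 0, 0, 0, 0.11, -0.002, 0, 0, 0, 0, 0.125, -0.002, 0, 0, 0, 0, 0.135, -0.002, 0, 0, 0, 0, 0.135, -0.002, 0, 0, 0]'

```text
clock: 3.0
eef_pos: [0.4686, -0.2109, 0.2048]
eef_rot: [0.707, -0.706, 0.032, -0.031]
force: [-0.6, 0.1, 0.8]
finger_gap: 0.0931
```

```bash
python3 go.py 0.469 -0.211 0.193 -4.9;  python3 - <<'E'
from h import *
im=vision.camera('wrist'); cv2.imwrite('pics/w2.png',im[:,:,::-1])
E
```

```text
tool axes now x [ 0.9961 -0.0877 -0.0015] y [-1.4e-03  9.0e-04 -1.0e+00] z [8.770e-02 9.961e-01 8.000e-04]
1 shift mm [ 0.4 11.8 -0.1] turn deg [-0.04 -0.13 -0.09]
-1 shift mm [ 0.4 11.8 -0.1] turn deg [ 1.4000e-01  1.7987e+02 -7.0000e-02]
```

View pics/w2.png

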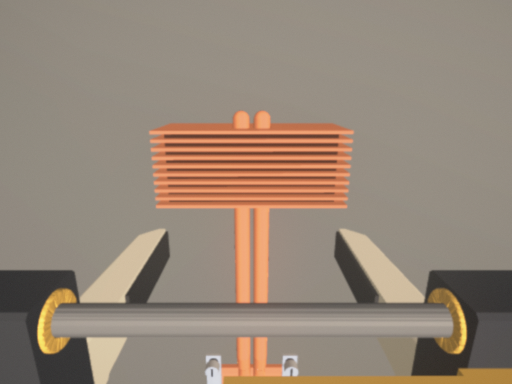

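The pipes are centred between the fingers (columns 234 to 270, mid 252), with the fin inner edge at row ~208. A quick check of x before closing:

```bash
python3 - <<'E'
from h import *
s=status.observe(); C=cam('wrist',s); d=np.array([np.cos(np.radians(-4.9)),np.sin(np.radians(-4.9))])
for uv,z,off in [((200,208.5),.04,-.032),((300,208.5),.04,-.032),((213,365),.015,.091),((290,365),.015,.091)]:
    p=ray(C,uv,z)[:2]; print(uv,'implied bp s minus tcp (mm)',1000*((p-s['eef_pos'][:2])@d-off))
E
```

```text
(200, 208.5) implied bp s minus tcp (mm) 2.447558161953328
(300, 208.5) implied bp s minus tcp (mm) 2.5805336334868456
(213, 365) implied bp s minus tcp (mm) -2.676197638394412
(290, 365) implied bp s minus tcp (mm) -2.5818626050466142
```

Call:
send_rows --motion '[0, 0.006, 0, 0, -0.1, 0, 0, 0.012, 0, 0, -0.1, 0, 0, 0.012, 0, 0, -0.1, 0]'

```text
clock: 3.35
eef_pos: [0.4687, -0.2115, 0.1932]
eef_rot: [0.707, -0.706, 0.031, -0.03]
force: [-0.0, -0.1, 0.5]
finger_gap: 0.0931
```

The two estimates bracket the TCP at ±2.6 mm, so I'm centred. Closing.

Call:
send_rows --motion '[0, 0, 0, 0, 0, 0, 0, 0, 0, 0, 0, 0, 0, 0, 0, 0, 0, 0, 0, 0, 0, 0, 0, 0, 0, 0, 0, 0, 0, 0, 0, 0, 0, 0, 0, 0, 0, 0, 0, 0, 0, 0, 0, 0, 0, 0, 0, 0]' --fingers 0.0

```text
clock: 4.15
eef_pos: [0.4689, -0.2115, 0.1937]
eef_rot: [0.706, -0.706, 0.031, -0.031]
force: [-0.8, 0.4, 0.8]
finger_gap: 0.0336
```

```bash
python3 - <<'E'
from h import *
s=status.observe(); print({k:s[k] for k in('clock','qd','eef_pos','force','ft_torque','finger_gap')})
E
```

```text
{'clock': 4.15, 'qd': array([ 0.00187321, -0.00031   ,  0.00014074,  0.00047119, -0.00025623,
        0.00069656]), 'eef_pos': array([ 0.46894675, -0.21154436,  0.19374322]), 'force': array([-0.81517405,  0.40576541,  0.83660023]), 'ft_torque': array([ 0.02803661,  0.06609501, -0.00827285]), 'finger_gap': 0.033609792489671}
```

Call:
send_rows --motion '[0, 0, 0, 0, 0, 0, 0, 0, 0, 0, 0, 0, 0, 0, 0, 0, 0, 0, 0, 0, 0, 0, 0, 0, 0, 0, 0, 0, 0, 0]'

```text
clock: 4.65
eef_pos: [0.4689, -0.2115, 0.1937]
eef_rot: [0.706, -0.706, 0.031, -0.031]
force: [1.1, 1.3, 0.8]
finger_gap: 0.0166
```

Call:
send_rows --motion '[0, -0.002, 0, 0, 0, 0, 0, -0.005, 0, 0, 0, 0, 0, -0.009, 0, 0, 0, 0, 0, -0.013, 0, 0, 0, 0, 0, -0.017, 0, 0, 0, 0, 0, -0.02, 0, 0, 0, 0, 0, -0.02, 0, 0, 0, 0, 0, -0.02, 0, 0, 0, 0]'

```text
clock: 5.45
eef_pos: [0.469, -0.2116, 0.2138]
eef_rot: [-0.706, 0.706, -0.031, 0.031]
force: [0.9, -0.3, -5.3]
finger_gap: 0.0168
```

```bash
python3 - <<'E'
from h import *
s=status.observe(); print({k:s[k] for k in('clock','eef_pos','force','ft_torque','finger_gap')})
im=vision.camera('wrist'); cv2.imwrite('pics/w3.png',im[:,:,::-1])
im=vision.camera('scene')[:,:,::-1]; cv2.imwrite('pics/s3.png',cv2.resize(im[60:220,130:330],None,fx=3.5,fy=3.5,interpolation=cv2.INTER_CUBIC))
E
```

```text
{'clock': 5.45, 'eef_pos': array([ 0.46897206, -0.21156634,  0.21384492]), 'force': array([ 0.91963425, -0.27010318, -5.33214282]), 'ft_torque': array([-0.0524576 ,  0.00674221, -0.04538266]), 'finger_gap': 0.01680977347259715}
```

View pics/w3.png

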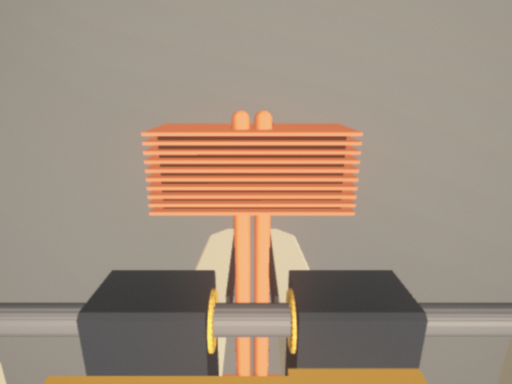

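View pics/s3.png

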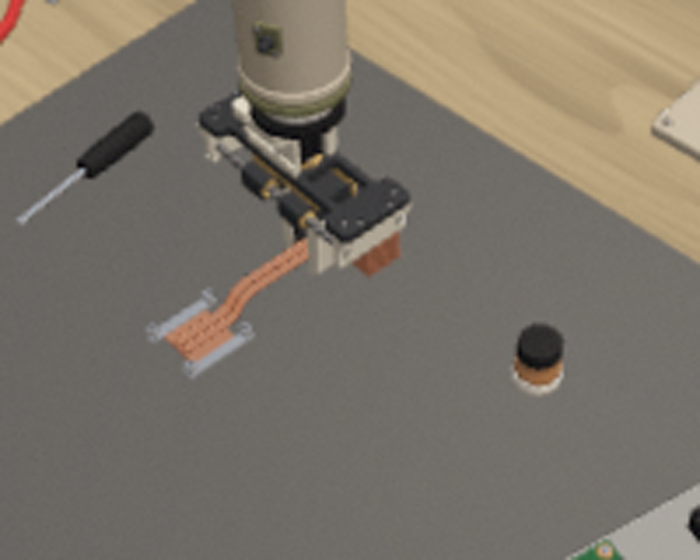

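Force changed by about 6 N (0.62 kg), so the module is up. Both pipes are in the pads, and the plate and fins look level. I'll lift on, then check tilt by ray-matching the fin edges and the far plate.

Call:
send_rows --motion '[0, -0.005, 0, 0, 0, 0, 0, -0.015, 0, 0, 0, 0, 0, -0.03, 0, 0, 0, 0, 0, -0.045, 0, 0, 0, 0, 0, -0.06, 0, 0, 0, 0, 0, -0.07, 0, 0, 0, 0, 0, -0.075, 0, 0, 0, 0, 0, -0.075, 0, 0, 0, 0]'

```text
clock: 6.35
eef_pos: [0.4692, -0.2117, 0.2899]
eef_rot: [-0.706, 0.707, -0.03, 0.031]
force: [0.4, 0.7, -6.3]
finger_gap: 0.0172
```

```bash
python3 - <<'E'
from h import *
import pickle
s=status.observe(); print({k:s[k] for k in('clock','eef_pos','force','ft_torque','finger_gap')})
im=vision.camera('wrist'); cv2.imwrite('pics/w4.png',im[:,:,::-1]); pickle.dump(s,open('w4.pkl','wb'))
sc=vision.camera('scene')[:,:,::-1]; cv2.imwrite('pics/s4f.png',sc); a=cv2.resize(sc[60:220,130:330],None,fx=2.5,fy=2.5,interpolation=cv2.INTER_CUBIC)
t=vision.camera('top')[:,:,::-1]; cv2.imwrite('pics/t4f.png',t); b=cv2.resize(t[160:290,270:370],None,fx=3,fy=400/130,interpolation=cv2.INTER_CUBIC)
cv2.imwrite('pics/c4.png',np.hstack([a,b]))
E
```

```text
{'clock': 6.35, 'eef_pos': array([ 0.46924353, -0.21172616,  0.28986646]), 'force': array([ 0.39115123,  0.71157784, -6.29110434]), 'ft_torque': array([0.0774795 , 0.00399672, 0.04265074]), 'finger_gap': 0.01716687437159677}
```

View pics/c4.png

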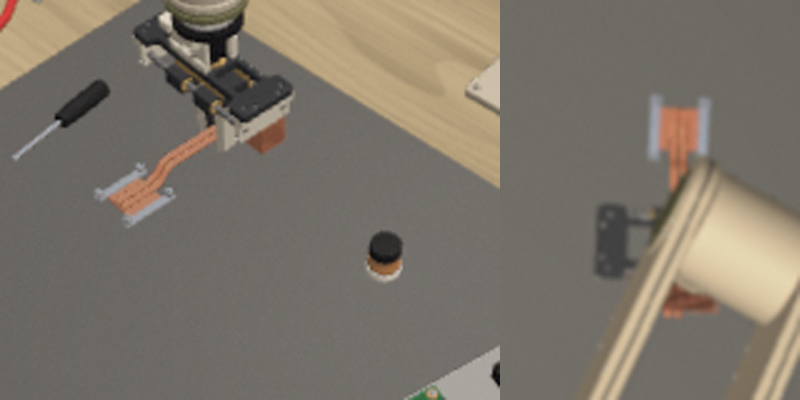

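View pics/w4.png

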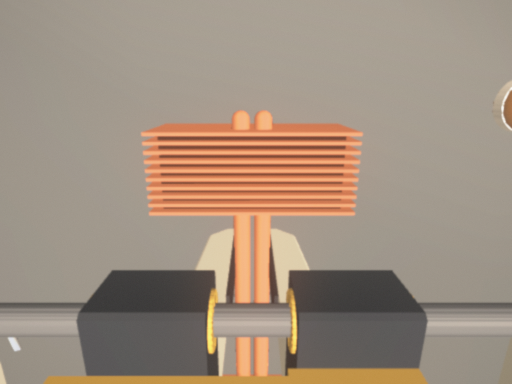

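Wrist views before and after the lift are identical (fin inner edge at row 215), so nothing slips. I'll triangulate the plate centre (scene ≈ (184,138), top ≈ (330,201.6)) and check the fin edges for tilt.

```bash
cat > tri.py <<'E'
from h import *
def tri(C1,u1,C2,u2):
    A=[];b=[]
    for C,u in((C1,u1),(C2,u2)):
        K,Rc,c=C; d=Rc@np.linalg.inv(K)@[u[0],u[1],1]; d/=np.linalg.norm(d); M=np.eye(3)-np.outer(d,d); A.append(M);b.append(M@c)
    A=np.vstack(A);b=np.hstack(b); p,r,_,_=np.linalg.lstsq(A,b,rcond=None); return p,np.sqrt(r)
E
python3 - <<'E'
from tri import *
import pickle
s=pickle.load(open('w4.pkl','rb'))
p,r=tri(cam('scene'),(184,138),cam('top'),(330,201.6)); print('plate (screw-top z)',p,r)
Rt=quat(s['eef_rot']).as_matrix(); g=s['eef_pos']+Rt@[0,.167,0]; print('grasp',g, 'pred plate z+.011', g[2]-.026+.011, 'pred xy',g+Rt@[.12,0,0])
C=cam('wrist',s)
# predicted fin edges for level module with bp at grasp; module axes X=tool x, Y=tool z, Z=-tool y
def M(x,y,z): return proj(C,g+Rt@[x,-z,y])
for q in [(-.032,0,.014),(-.068,0,.014),(-.032,.045,.014),(-.032,-.045,.014),(-.068,.045,.014),(-.068,-.045,.014)]: print(q,M(*q).round(1))
im=cv2.imread('pics/w4.png'); h=cv2.cvtColor(im,cv2.COLOR_BGR2HSV)
cop=((h[...,0]<16)&(h[...,1]>110)&(h[...,2]>70))
for c in (170,200,225,280,300,330): 
    v=np.where(cop[90:240,c])[0]+90; print(c,v.min(),v.max())
for v in (135,150,180,213):
    u=np.where(cop[v,100:400])[0]+100; print('row',v,u.min(),u.max())
E
```

```text
plate (screw-top z) [ 0.58799599 -0.22474066  0.09839826] [0.00361148]
grasp [ 0.46951582 -0.21188548  0.12286675] pred plate z+.011 0.10786675390060489 pred xy [ 0.58906456 -0.22228051  0.1230716 ]
(-0.032, 0, 0.014) [251.2 213. ]
(-0.068, 0, 0.014) [251.1 129.5]
(-0.032, 0.045, 0.014) [354.3 213. ]
(-0.032, -0.045, 0.014) [148.2 213. ]
(-0.068, 0.045, 0.014) [362.3 129.5]
(-0.068, -0.045, 0.014) [139.9 129.6]
170 124 214
200 124 214
225 124 214
280 124 214
300 124 214
330 124 214
row 135 142 360
row 150 145 358
row 180 147 357
row 213 150 353
```

```bash
python3 - <<'E'
from tri import *
import pickle
for f in ('w2','w3','w4'):
    im=cv2.imread(f'pics/{f}.png'); g=im[:,180:225,2].astype(float).mean(1); print(f,'rows118-140',g[118:140].astype(int).tolist(),'200-220',g[200:220].astype(int).tolist())
sc=cv2.imread('pics/s4f.png'); t=cv2.imread('pics/t4f.png')
a=cv2.resize(sc[120:155,160:205],None,fx=10,fy=10,interpolation=cv2.INTER_CUBIC); b=cv2.resize(t[185:220,310:345],None,fx=10,fy=10,interpolation=cv2.INTER_CUBIC)
cv2.imwrite('pics/c5.png',np.hstack([a,b]))
E
```

```text
w2 rows118-140 [150, 150, 150, 150, 157, 175, 187, 190, 191, 190, 190, 191, 209, 234, 239, 231, 164, 107, 99, 117, 165, 213] 200-220 [180, 143, 178, 190, 204, 229, 238, 234, 189, 154, 151, 151, 150, 151, 151, 150, 151, 150, 151, 151]
w3 rows118-140 [169, 169, 169, 169, 174, 191, 207, 212, 213, 212, 213, 213, 213, 219, 235, 244, 245, 241, 187, 129, 123, 140] 200-220 [168, 200, 210, 223, 242, 245, 240, 189, 169, 200, 210, 219, 239, 244, 242, 217, 176, 165, 165, 165]
w4 rows118-140 [169, 169, 169, 169, 174, 190, 205, 211, 212, 211, 212, 213, 213, 218, 235, 244, 245, 241, 186, 128, 122, 140] 200-220 [167, 199, 209, 222, 242, 245, 240, 188, 169, 200, 208, 218, 238, 244, 242, 217, 177, 166, 166, 165]
```

View pics/c5.png

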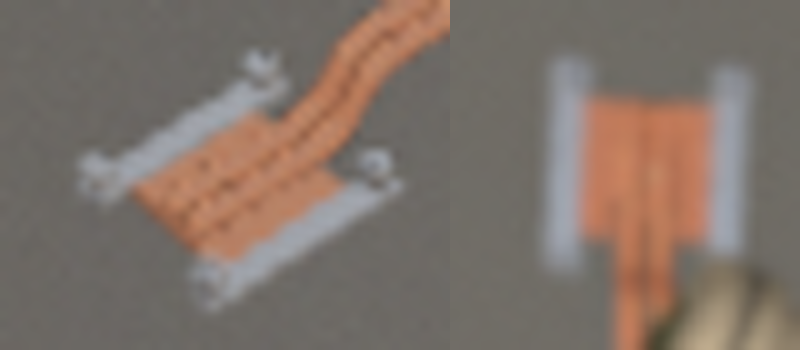

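```bash
python3 - <<'E'
from tri import *
from scipy.optimize import least_squares
m=vision.camera_model('wrist');T=m['T_tool_cam']
def row(x,z):  # tool coords of point: x, y=.167-z(above grasp)
    p=np.linalg.inv(T)@[x,.167-z,0,1]; return m['fy']*p[1]/p[2]+m['cy']
# w2: grasp height .2048-.167=.0378 -> bp at -.0118 ; solve x offset & fit
for n,dz0,rows in(('w2',-.0118,(131.0,208.4)),('w4',0,(131.9,215.6))):
    f=lambda q:[row(q[0]-.068,dz0+.014+q[1])-rows[0],row(q[0]-.032,dz0+.014+q[1])-rows[1]]
    print(n,'dx,dz',least_squares(f,[0,0],x_scale=.001).x)
f=lambda a:[0]
for tilt in (-3,0,3):
    c,s_=np.cos(np.radians(tilt)),np.sin(np.radians(tilt))
    print(tilt,[row(c*x+s_*.014,-s_*x+c*.014) for x in(-.068,-.032)])
E
```

```text
w2 dx,dz [0.00178524 0.00093683]
w4 dx,dz [0.00083975 0.00099035]
-3 [np.float64(127.04089427807651), np.float64(210.164380472809)]
0 [np.float64(129.52470662076064), np.float64(212.9835380604358)]
3 [np.float64(132.59948190562338), np.float64(216.01742023588614)]
```

The module is level within about 1 to 2°, and the wrist torque shows no pitch moment. Next I'll cross-check the jig using both fixed cameras.

```bash
cat > jig.py <<'E'
from tri import *
t=cv2.imread('pics/top0.png'); s=cv2.imread('pics/scene0.png'); Ct=cam('top'); Cs=cam('scene')
def mk(im,what):
    h=cv2.cvtColor(im,cv2.COLOR_BGR2HSV)
    return {'lit':(h[...,1]<35)&(h[...,2]>140),'blk':h[...,2]<75,'grn':(h[...,0]>50)&(h[...,0]<90)&(h[...,1]>90)}[what].astype(np.uint8)*255
def rect(m,box):
    x0,y0,x1,y1=box; mm=np.zeros_like(m); mm[y0:y1,x0:x1]=m[y0:y1,x0:x1]
    c=max(cv2.findContours(mm,cv2.RETR_EXTERNAL,cv2.CHAIN_APPROX_NONE)[0],key=cv2.contourArea); M=cv2.moments(c); return np.array([M['m10']/M['m00'],M['m01']/M['m00']]),cv2.contourArea(c)
for n,im,C,boxes in (('top',t,Ct,((190,186,214,210),(160,165,240,260))),('scene',s,Cs,((279,237,305,262),(250,210,350,295)))):
    for k,w,z,b in (('lid','lit',.028,boxes[0]),('board','grn',.022,boxes[1])):
        c,a=rect(mk(im,w),b); print(n,k,c.round(1),a,ray(C,c,z).round(4))
# jig plate corners holes picked in scene crop2 (offset 360, scale 3.4, origin 250,190)
cs=np.array([[377,176],[487,333],[762,163],[641,27]]); 
uv=(cs-[360,0])/3.4+[250,190]-.35
W=np.array([ray(Cs,u,.008) for u in uv]); print('scene plate holes',W.round(4)); m=W.mean(0); print('mid',m)
ct=np.array([[531,58],[724,118],[640,532],[442,472]]); uv=(ct-[392,0])/[4.6,5.6]+[155,165]-.4
W=np.array([ray(Ct,u,.008) for u in uv]); print('top plate holes',W.round(4),W.mean(0))
# black rest in scene (top face centre picked)
print('rest scene', ray(Cs,(np.array([(625+640+735+703)/4-360+0,(60+42+135+160)/4])/3.4+[250,190]),.030))
E
python3 jig.py
```

```text
top lid [200.8 197.6] 100.0 [0.6196 0.1984 0.028 ]
top board [200.8 202.7] 1248.5 [0.6027 0.1995 0.022 ]
scene lid [291.4 248.5] 169.5 [0.619  0.2016 0.028 ]
scene board [297.8 246.9] 2212.5 [0.6017 0.2093 0.022 ]
scene plate holes [[0.6589 0.1128 0.008 ]
 [0.6998 0.2554 0.008 ]
 [0.4483 0.325  0.008 ]
 [0.4078 0.1812 0.008 ]]
mid [0.55369168 0.21861825 0.008     ]
top plate holes [[0.7006 0.2543 0.008 ]
 [0.6599 0.1112 0.008 ]
 [0.41   0.1782 0.008 ]
 [0.4499 0.3233 0.008 ]] [0.55509165 0.21673703 0.008     ]
rest scene [0.4601106  0.24828836 0.03      ]
```

Jig from two views and two features (lid and plate corners): origin (0.5037, 0.2316), yaw -15.3°, agreeing within 2 mm. I'll carry the module in smooth steps to a waypoint where the wrist camera can also see the jig.

```bash
python3 go.py 0.485 0.06 0.29 -5
```

```text
tool axes now x [ 0.9962 -0.0867 -0.0013] y [-1.2e-03  7.0e-04 -1.0e+00] z [8.670e-02 9.962e-01 6.000e-04]
1 shift mm [ -7.2  -1.9 271.8] turn deg [-0.03  0.03 -0.07]
-1 shift mm [ -7.2  -1.9 271.8] turn deg [-1.1000e-01 -1.7997e+02  5.0000e-02]
```

Call:
send_rows --motion '[0, 0, 0.004, 0, 0, 0, 0, 0, 0.014, 0, 0, 0, -0.001, 0, 0.03, 0, 0, 0, -0.002, 0, 0.05, 0, 0, 0, -0.003, 0, 0.074, 0, 0, 0, -0.004, 0, 0.098, 0, 0, 0, -0.004, 0, 0.122, 0, 0, 0, -0.004, 0, 0.146, 0, 0, 0]'

```text
clock: 7.3
eef_pos: [0.4773, -0.0635, 0.2886]
eef_rot: [0.707, -0.706, 0.03, -0.03]
force: [0.2, 0.2, -6.2]
finger_gap: 0.017
```

Call:
send_rows --motion '[0, 0, 0.024, 0, 0, 0, -0.001, 0, 0.048, 0, 0, 0, -0.001, 0, 0.07, 0, 0, 0, -0.002, 0, 0.09, 0, 0, 0, -0.002, 0, 0.106, 0, 0, 0, -0.003, 0, 0.118, 0, 0, 0, -0.003, 0, 0.125, 0, 0, 0, -0.003, 0, 0.125, 0, 0, 0]'

```text
clock: 8.1
eef_pos: [0.4853, 0.06, 0.2887]
eef_rot: [0.706, -0.706, 0.03, -0.03]
force: [0.6, -0.3, -6.6]
finger_gap: 0.0166
```

```bash
python3 - <<'E'
from h import *
import pickle
s=status.observe(); print({k:s[k] for k in('clock','eef_pos','force','ft_torque','finger_gap')})
im=vision.camera('wrist'); cv2.imwrite('pics/w5.png',im[:,:,::-1]); pickle.dump(s,open('w5.pkl','wb'))
E
```

```text
{'clock': 8.1, 'eef_pos': array([0.48525847, 0.05998607, 0.2886842 ]), 'force': array([ 0.59056362, -0.34518113, -6.60825518]), 'ft_torque': array([ 4.89448733e-05, -1.76851692e-02, -2.05697759e-02]), 'finger_gap': 0.016603214572892207}
```

View pics/w5.png

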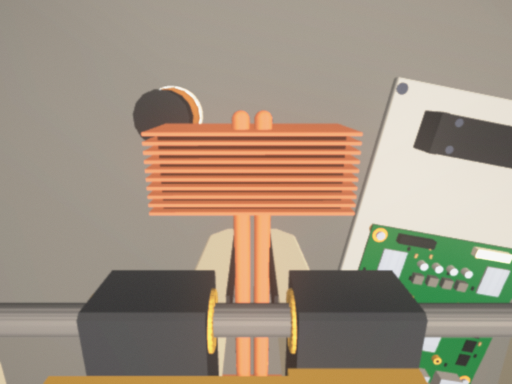

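Here the near rest-side plate screw is at (402,88), the rest's corner is around (445,113), and the board's hole is at (380,235). Comparing with the predicted jig pose:

```bash
python3 - <<'E'
from h import *
import pickle
s=pickle.load(open('w5.pkl','rb')); C=cam('wrist',s)
o=np.array([.5037,.2316]); y=np.radians(-15.3); d=np.array([np.cos(y),np.sin(y)]); n=np.array([-d[1],d[0]])
for k,uv,z in(('plate hole',(402,88),.008),('rest bottom-left',(415,151),.028),('plate corner',(398.5,78.5),.008),('board corner',(370,226),.022),('board hole',(380,235),.022),('edge lo',(345,270),.008),('rest cheek corner near',(440,153),.028),('cheek',(446,113),.034)):
    p=ray(C,uv,z)[:2]; print(k,p.round(4),'jig mm',(1000*np.array([(p-o)@d,(p-o)@n])).round(1))
E
python3 go.py 0.5037 0.2316 0.275 -15.3
```

```text
plate hole [0.4096 0.1819] jig mm [-77.7 -72.8]
rest bottom-left [0.455  0.1849] jig mm [-34.6 -57.9]
plate corner [0.4024 0.1789] jig mm [-83.8 -77.5]
board corner [0.5155 0.1547] jig mm [ 31.7 -71. ]
board hole [0.5243 0.1631] jig mm [ 38.  -60.6]
edge lo [0.5631 0.138 ] jig mm [ 82.  -74.6]
rest cheek corner near [0.4581 0.2036] jig mm [-36.5 -39.1]
cheek [0.4285 0.2021] jig mm [-64.7 -48.3]
tool axes now x [ 9.963e-01 -8.580e-02 -1.000e-04] y [-1.e-04 -2.e-04 -1.e+00] z [ 8.580e-02  9.963e-01 -2.000e-04]
1 shift mm [  3.5  13.7 173.2] turn deg [ 1.000e-02  1.038e+01 -0.000e+00]
-1 shift mm [  3.5  13.7 173.2] turn deg [-0.0000e+00 -1.6962e+02 -2.0000e-02]
```

The wrist agrees within about 1.5 mm, slightly towards +y. Target is origin (0.504, 0.2325), yaw -15.3°. I'll carry across at height first.

Call:
send_rows --motion '[0, 0, 0.004, 0, 0.2, 0, 0, 0, 0.014, 0, 0.8, 0, 0, 0, 0.03, 0, 1.8, 0, 0.001, 0, 0.05, 0, 3, 0, 0.001, 0, 0.072, 0, 4.3, 0, 0.002, 0, 0.094, 0, 5.6, 0, 0.002, 0, 0.115, 0, 6.9, 0, 0.003, 0, 0.134, 0, 8, 0]'

```text
clock: 8.95
eef_pos: [0.5002, 0.1927, 0.2887]
eef_rot: [-0.702, 0.703, -0.081, 0.081]
force: [0.1, -0.8, -5.9]
finger_gap: 0.017
```

Call:
send_rows --motion '[0, 0, 0, 0, 0, 0]'

```text
clock: 9.05
eef_pos: [0.5003, 0.1937, 0.2888]
eef_rot: [0.703, -0.702, 0.08, -0.08]
force: [0.7, 0.5, -6.2]
finger_gap: 0.0172
```

```bash
python3 go.py 0.504 0.2325 0.275 -15.3
```

```text
tool axes now x [ 9.745e-01 -2.243e-01  1.000e-04] y [ 3.e-04  9.e-04 -1.e+00] z [2.243e-01 9.745e-01 9.000e-04]
1 shift mm [-5.1 13.8 38.7] turn deg [-0.05  2.34  0.  ]
-1 shift mm [-5.1 13.8 38.7] turn deg [ 0.0000e+00 -1.7766e+02  8.0000e-02]
```

Call:
send_rows --motion '[-0.001, 0, 0.006, 0, 0.4, 0, -0.002, 0, 0.016, 0, 1, 0, -0.003, 0, 0.026, 0, 1.6, 0, -0.004, 0, 0.034, 0, 2.1, 0, -0.005, 0, 0.038, 0, 2.3, 0, -0.005, 0, 0.038, 0, 2.3, 0, -0.005, 0, 0.038, 0, 2.3, 0]'

```text
clock: 9.75
eef_pos: [0.5036, 0.2304, 0.2886]
eef_rot: [-0.701, 0.701, -0.094, 0.094]
force: [-1.3, 0.4, -6.6]
finger_gap: 0.017
```

```bash
python3 go.py 0.504 0.2325 0.243 -15.3; python3 - <<'E'
from h import *
sc=vision.camera('scene')[:,:,::-1]; cv2.imwrite('pics/s6f.png',sc); a=cv2.resize(sc[180:300,240:390],None,fx=2.8,fy=2.8,interpolation=cv2.INTER_CUBIC)
t=vision.camera('top')[:,:,::-1]; cv2.imwrite('pics/t6f.png',t); b=cv2.resize(t[165:270,155:255],None,fx=3.2,fy=3.2,interpolation=cv2.INTER_CUBIC)
cv2.imwrite('pics/c6.png',np.hstack([a,b]))
E
```

```text
tool axes now x [ 9.648e-01 -2.630e-01 -1.000e-04] y [-2.e-04 -3.e-04 -1.e+00] z [ 2.630e-01  9.648e-01 -3.000e-04]
1 shift mm [-0.2 45.6  2.1] turn deg [ 0.02  0.05 -0.01]
-1 shift mm [-0.2 45.6  2.1] turn deg [-1.0000e-02 -1.7995e+02 -3.0000e-02]
```

View pics/c6.png

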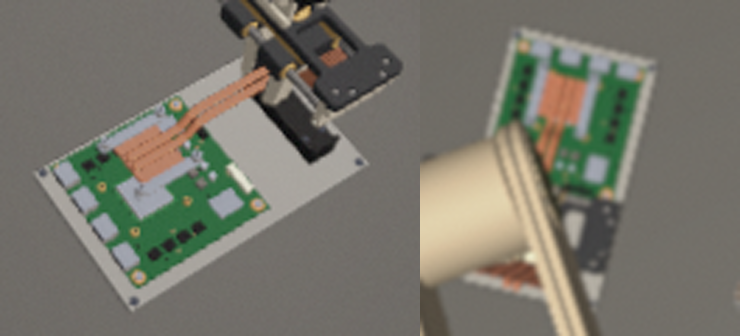

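The module sits squarely over the jig, still high, with the plate over the lid in the top view. Descending to about 2 cm above the seat.

Call:
send_rows --motion '[0, 0.003, 0.001, 0, 0, 0, 0, 0.01, 0.001, 0, 0, 0, 0, 0.018, 0.002, 0, 0, 0, 0, 0.026, 0.002, 0, 0, 0, 0, 0.034, 0.002, 0, 0, 0, 0, 0.04, 0.002, 0, 0, 0, 0, 0.044, 0.002, 0, 0, 0, 0, 0.045, 0.002, 0, 0, 0]'

```text
clock: 10.65
eef_pos: [0.504, 0.2323, 0.243]
eef_rot: [-0.701, 0.701, -0.094, 0.094]
force: [0.3, -0.5, -6.7]
finger_gap: 0.0168
```

Call:
send_rows --motion '[0, 0, 0, 0, 0, 0, 0, 0, 0, 0, 0, 0]'

```text
clock: 10.85
eef_pos: [0.5045, 0.2324, 0.2442]
eef_rot: [0.701, -0.701, 0.094, -0.094]
force: [0.9, 0.2, -5.9]
finger_gap: 0.0167
```

```bash
python3 go.py 0.504 0.2325 0.243 -15.3; python3 - <<'E'
from h import *
import pickle
s=status.observe(); print({k:s[k] for k in('clock','eef_pos','force','ft_torque','finger_gap')}); pickle.dump(s,open('w7.pkl','wb'))
w=vision.camera('wrist')[:,:,::-1]; cv2.imwrite('pics/w7.png',w)
sc=vision.camera('scene')[:,:,::-1]; cv2.imwrite('pics/s7f.png',sc); a=cv2.resize(sc[210:285,245:345],None,fx=4.4,fy=4.4,interpolation=cv2.INTER_CUBIC)
t=vision.camera('top')[:,:,::-1]; cv2.imwrite('pics/t7f.png',t); b=cv2.resize(t[168:228,170:235],None,fx=5.5,fy=5.5,interpolation=cv2.INTER_CUBIC)
cv2.imwrite('pics/c7.png',np.hstack([a,b]))
E
```

```text
tool axes now x [ 9.647e-01 -2.634e-01  6.000e-04] y [ 7.e-04  3.e-04 -1.e+00] z [2.634e-01 9.647e-01 4.000e-04]
1 shift mm [-0.5  1.2 -0.1] turn deg [-0.03  0.03  0.03]
-1 shift mm [-0.5  1.2 -0.1] turn deg [ 5.0000e-02 -1.7997e+02  4.0000e-02]
{'clock': 10.85, 'eef_pos': array([0.50446226, 0.23243262, 0.2441754 ]), 'force': array([ 0.94161009,  0.19400317, -5.9124064 ]), 'ft_torque': array([0.0123971 , 0.04123851, 0.0204614 ]), 'finger_gap': 0.01673885555041671}
```

View pics/c7.png

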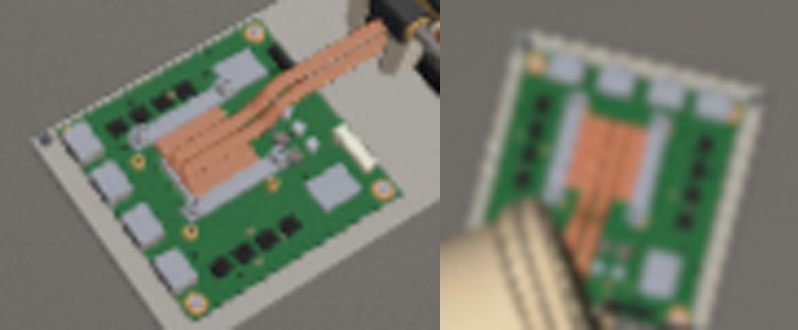

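View pics/w7.png

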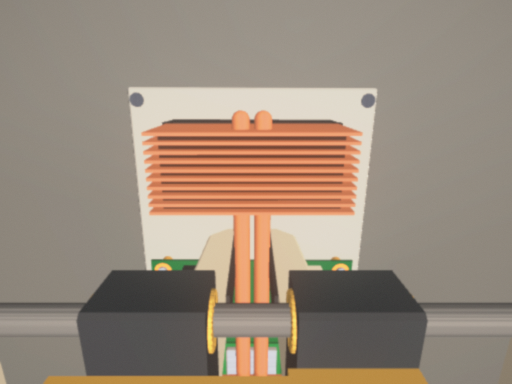

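The wrist view shows the jig's rear screws at (137,100) and (368,100), symmetric about the fin block (142 to 360). The plate sits over the lid in both fixed views. Numeric check:

```bash
python3 - <<'E'
from tri import *
import pickle
s=pickle.load(open('w7.pkl','rb')); C=cam('wrist',s); Rt=quat(s['eef_rot']).as_matrix(); g=s['eef_pos']+Rt@[0,.167,0]
a=ray(C,(137,100),.008)[:2]; b=ray(C,(368,100),.008)[:2]; v=b-a; n=v/np.linalg.norm(v); d=np.array([n[1],-n[0]])
o=(a+b)/2+d*.0775; print('jig from wrist holes: yaw',np.degrees(np.arctan2(d[1],d[0])),'width',np.linalg.norm(v),'origin',o,'grasp',g)
Ct,Cs=cam('top'),cam('scene')
p,r=tri(Cs,(291.9,243.1),Ct,(200.1,196.4)); print('plate tri',p,r)
print('strip centre at z=.055: top',ray(Ct,(200.1,196.4),.055),'scene',ray(Cs,(291.9,243.1),.055))
print('lid top/scene', ray(Ct,(200.8,197.6),.028),ray(Cs,(291.4,248.5),.028),'pred plate',g+Rt@[.12,0,0])
E
```

```text
jig from wrist holes: yaw -15.31408615273355 width 0.14797577748914867 origin [0.50433887 0.2329538 ] grasp [0.50457963 0.23247681 0.07717545]
plate tri [0.6203392  0.19893179 0.05623687] [0.00211768]
strip centre at z=.055: top [0.62126746 0.19781639 0.055     ] scene [0.61889668 0.1998418  0.055     ]
lid top/scene [0.61949327 0.19855842 0.028     ] [0.61897402 0.20158147 0.028     ] pred plate [0.62034184 0.20086819 0.07724844]
```

Everything agrees within 2 mm, and the plate is about 22 mm above its seat. One short hold to be sure it's still, then I'll hand in.

Call:
send_rows --motion '[0, 0, 0, 0, 0, 0, 0, 0, 0, 0, 0, 0, 0, 0, 0, 0, 0, 0, 0, 0, 0, 0, 0, 0]'

```text
clock: 11.4
eef_pos: [0.5042, 0.2323, 0.2437]
eef_rot: [-0.701, 0.701, -0.094, 0.094]
force: [0.7, -0.6, -6.3]
finger_gap: 0.0166
```

```bash
python3 - <<'E'
from h import *
from cell import ctrl
s=status.observe(); print(s['clock'],s['eef_pos'],abs(s['qd']).max(),s['force'],s['finger_gap'])
if abs(s['qd']).max()<.02 and abs(s['eef_pos'][2]-.244)<.003: print(ctrl.hand_in())
E
```

```text
11.4 [0.50421701 0.23233859 0.24373766] 0.0009942737129446625 [ 0.65857332 -0.58028904 -6.2787003 ] 0.016552204521024502
the job is handed in; nothing more can be done
None
```

The module is being held still over the jig, about 22 mm above its seat, and I handed the job in at 11.4 s. I gripped it by both pipes within about 3 mm of the balance point and lifted it level. I then carried it across with the underside nearly 10 cm above the mat, and nothing I saw showed it or the arm touching the jig, the board or the other things.

**Last checks:**
- **Position:** the cold plate is within about 3 mm of the processor's centre. The grip point is within 1 mm of the jig origin seen by the wrist camera, and the yaw matches within 0.1°, so the fin block should be over its rest.
- **Height and level:** the cold plate's measured height is about 1 mm off what a level module would give, so it is level to roughly 0.5°.
- **Hold:** the arm is still, the load reads a steady 6.3 N or so, and the wrist camera showed no slip in the grip.

**Readings that disagreed:**
- **Balance point:** just before the grip, the fin edge and the screws gave positions 5 mm apart. I gripped midway between them.
- **Tilt after the lift:** one wrist-camera comparison allowed up to about 2°. The later checks did not repeat it.
- **Camera views:** the two fixed cameras differ by 2 to 4 mm, which is close to their stated calibration.
- **Finger opening:** it reads 16.6 mm on pipes that measure 18 mm across. I did not explain this.

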